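# Roll a capacitor up the test cradle and start the test

## Task

Push the blue capacitor slowly up the white ramp with the fingers and over the crest, so that it comes to rest in the seat against the brass stop; keep the fingers behind it so that it never rolls freely down or up the ramp, and do not lift or carry it. Then press the green button on the grey tester fully down to start the test and let go, leaving the other things on the bench where they are.

Things in the scene. Friction and masses are not known exactly. Their poses are not given: they have to be found in the camera images.
- cradle: fixed test cradle: white ramp channel 248 mm long, 88 mm wide inside; aluminium side rails stand 6 mm above its floor all along. Origin on the table surface; x is level and points up the ramp, y across, z up. Along x: end lip -140 to -132 mm, top 18 mm above the table; flat floor -132 to -60 mm, 12 mm above the table; 9 degree ramp -60 to +60 mm; seat +60 to +100 mm
- crest (a point): middle of the crest at the top of the ramp, on the floor of the channel, 60 mm along the cradle's x from its origin, 31 mm above the table. Left alone on the smooth ramp the capacitor rolls down; with its axis more than about 4 mm beyond the crest it rolls by itself to the stop and stays
- capacitor: the blue can capacitor with a white stripe, a cylinder 50 mm in diameter and 80 mm long, about 0.2 kg, lying across the ramp on the loading floor, free to roll. Origin at its centre; its y axis is the cylinder's axis, which lies along the cradle's y axis to begin with; x and z turn as it rolls
- seat (a point): where the capacitor's centre lies when it rests in the seat against the brass stop: 75 mm along the cradle's x from its origin, 54 mm above the table. The seat floor falls 8 degrees from the crest to the upright brass stop, whose face is 25 mm beyond this point and whose top is 66 mm above the table
- test_button_top (a point): centre of the top of the tester's green push button, 28 mm across, 68 mm above the table; pressed straight down, it travels 6 mm and takes about 5 N to push fully down. It stands on the fixed grey tester box, 150 x 110 x 50 mm, with a green display; the tester stands to the left or the right of the cradle
- test_button (a joint): travel of the green button: 0 up, 0.006 m fully down; springs back when let go
- spare_cap: black spare capacitor can standing upright, 34 mm across, 50 mm tall; a bystander to leave alone; origin at its underside
- screwdriver: loose red-handled screwdriver, 170 mm long; a bystander to leave alone; origin at its underside
- solder_reel: white reel of solder, 56 mm across, 36 mm tall; a bystander to leave alone; origin at its underside
- heat_sink: black finned heat sink, 60 x 50 x 30 mm; a bystander to leave alone; origin at its underside
- pcb: small loose green circuit board, 100 x 70 mm; a bystander to leave alone; origin at its underside
- transformer: dark steel and yellow transformer, 60 x 70 x 45 mm; a bystander to leave alone; origin at its underside
Not all that is in view belongs to the job. What is shaped like the part that bears test_button_top but purple or turquoise is not meant.

How it is judged (in metres and radians):
On the way, in this order (a step that is already met when the one before it is completed fails the run):
1. the capacitor rests in the seat against the brass stop (distance between capacitor and seat below 0.006 m and linear speed of capacitor below 0.02 m/s), for 0.3 s.
2. the green button is pressed fully down (all of step 1 and value of joint test_button above 0.005 m), for 0.05 s.
At the end, for the whole second after the job is handed in: the capacitor lies at rest across the seat against the brass stop (centre within 6 mm of the seat point, axis within 7 degrees of straight across), the green button has been pressed at least 5 mm down after that and has sprung back (less than 1.5 mm down) (all of step 1 and angle between the y axis of capacitor and the y axis of cradle, either way round below 0.12 rad and value of joint test_button below 0.0015 m); the robot touches nothing.
It fails at once if the capacitor rolls freely on the ramp: faster than 0.2 m/s with nothing of the robot touching it (x of capacitor in the frame of cradle between -0.055 and 0.05 m and linear speed of capacitor above 0.2 m/s and contact force between each of the fingers, the arm and capacitor below 0.02 N).
It fails at once if the capacitor is lifted more than about 12 mm off the ramp ((x of capacitor in the frame of cradle below -0.045 m and z of capacitor in the frame of cradle above 0.052 m) or (x of capacitor in the frame of cradle below 0.01 m and z of capacitor in the frame of cradle above 0.061 m) or z of capacitor in the frame of cradle above 0.07 m).
It fails at once if the capacitor leaves the cradle (z of capacitor in the frame of cradle below 0.028 m or y of capacitor in the frame of cradle above 0.03 m or y of capacitor in the frame of cradle below -0.03 m).
It fails at once if the button is pressed before the capacitor is in its seat (value of joint test_button above 0.003 m and distance between capacitor and seat above 0.008 m).
It fails at once if a bystander is moved more than 25 mm (distance of any of spare_cap, screwdriver, solder_reel, heat_sink, pcb, transformer from where it was at the start of the episode above 0.025 m).
It also fails if it takes over 48 s, if anything falls off the work surface, if the arm or the gripper's body presses on something with over 40 N, if the wrist force passes 120 N, or if a joint passes its speed limit or range.

## Robot

A 6-joint arm with a two-finger parallel gripper is mounted at the origin on the work surface. World frame = base frame: x ahead of the robot, y to its left, z up, the work surface at z = 0. Lengths are in mm, angles in rad, forces in N, time in s.
With the tool pointing down it reaches from about 275 to 750 mm from the base axis. Payload 10.2 kg.
Tool frame: the origin (TCP) lies midway between the tips of the shut fingers; the grasp point (between the pads) lies 19 mm behind it; z points along the fingers, y is the line along which they close (so a half turn about z gives the same grasp; the last joint's range is limited). The gripper opens to 85 mm and grips with 20 to 120 N. Pads are 22 mm wide; open, the fingers measure 114 mm over their backs; the gripper's body (76 mm by 85 mm) begins 54 mm behind the grasp point. The pads swing forward as they close: fully open they stand 13 mm farther back than shut.
Start: joints at [1.003, 0.313, 1.498, -0, 1.331, -0.223], TCP at [177.467, 494.102, 231.294] pointing down, gripper open.
Joint ranges: [-2.94, 2.94], [-0.97, 2.17], [0.19, 2.56], [-1.23, 4.37], [0.02, 3.11], [-2.88, 2.88]. Speed limits (rad/s): [2.39, 2.39, 3.01, 3.14, 3.14, 3.14].

## Interface

Orientations are given as a unit quaternion [w, x, y, z].
In Python, from rig import ctrl gives the robot as it stands.
- The arm moves only by the tool send_rows, never from a script. Its argument "targets" is a list of rows, each a list of 7 numbers: the closure, from -1 (fully open) to 1 (shut), so that 0 is half open, then the shift along the tool's x, y, z in m, then the turn, a rotation vector about the tool's x, y, z in rad. In form: [[claw, dx, dy, dz, ax, ay, az], ...]. A call has exactly 10 rows; each row shifts and turns the commanded pose from where the row before left it, along the tool's axes as they then stand; what a row does not reach is not made up. A row lasts 1/8 s, in which the tool goes at most 62.5 mm and 10.7 degrees, less where a joint would pass 70% of its speed; a pose out of reach is approached as far as the arm can. A call with a gripper value outside its range is refused whole. The fingers move at their own pace and stop on an object; "squeeze" is the grip in N (left out, the last holds). Time passes only in rows, so rows that do not move let the fingers close, or fill a call up. It gives the time, the measured TCP pose, the force, the opening and the grip force at its end, in the units of the state.
- ctrl.sense(): the state, without advancing time (a new reading comes with each control period).
- ctrl.capture(name): name is "side" or "top" or "wrist"; returns a dict with "img" (384x512x3 uint8, red, green, blue), "camera_matrix" (3x3 intrinsics, pixels), "R" (3x3) and "t" (3): a world point X has camera coordinates R X + t. Camera axes: x right, y down, z forward; pixel columns grow to the right and rows downward; lengths in mm; the calibration is good to about 2 mm. A picture is of the moment at which its call begins. There is no depth.
- ctrl.finish_job(): hands the job in; it is judged then, once.
Trained networks look in a picture, given as the dict that the camera call returned (one of the last four; its "shot" number tells which), for a name from the list of things; names that differ only in an ending like _2 or _b are one class to them, and where a whole thing is asked for, a point or a joint stands for the part that bears it (a point fixed in the world has none). Each returns a list of dicts, best first, with "score" (0 to 1); they miss things now and then, are a little off and sometimes report something else, mostly with a low value. They report only what shows in the picture. A call takes as long as a camera call. They do not tell look-alikes from the thing itself.
- ctrl.boxes_of(query, picture): "extent" ([left, top, width, height] in pixels, round what is visible of it).
- ctrl.landmark_of(query, picture): "point" ([column, row] in pixels: a listed point, or the origin of a listed thing).
The state is a dict: "time_s": time; "joints": joint angles; "dq": joint speeds; "tau": joint torques, N m; "eef_pos": TCP position; "ee_rot": TCP orientation; "force": force on the tool from outside, world axes, zero at the start; "wrist_torque": the same for the moment, N m; "grip_width": opening from 0.0 (shut) to 1.0 (fully open); "grip_force": force on a finger pad.
Only numpy, scipy, OpenCV 4.12 (cv2) and the standard library are available. Lean on these libraries where they do the work, as an engineer would, in place of code of your own. Each camera call takes 0.05 s, during which the arm holds its last target. There are 200 camera calls.

## Working session

There is one attempt and no reset: what is moved stays moved. The work goes in short steps, Python scripts to look and compute and a tool call to move; the robot and the scene stay as the last step left them, time stands still between calls to the robot, and variables do not carry over. Pictures are saved under pics/ and viewed, at most 11 in all, crops included, and the job is handed in when it is done.

Besides the shell and the picture viewer there is one more tool, called after "Request:" as name(argument=value, ...), one argument or row to a line, values as JSON. send_rows: Moves the arm, as the interface text tells. Its arguments: {"type":"object","properties":{"targets":{"type":"array"},"squeeze":{"type":"number"}},"required":["targets"]}

```bash
ls; mkdir -p pics; cat > h.py <<'E'
import numpy as np, cv2
from rig import ctrl
def ray(p,uv):
    d=np.linalg.inv(p["camera_matrix"])@np.array([uv[0],uv[1],1.]); R=np.array(p["R"]); 
    return -R.T@np.array(p["t"]), R.T@d
def at_z(p,uv,z):
    c,d=ray(p,uv); return c+d*(z-c[2])/d[2]
def proj(p,X):
    q=np.array(p["camera_matrix"])@(np.array(p["R"])@np.array(X,float)+np.array(p["t"])); return q[:2]/q[2]
def save(n,img,s=1): cv2.imwrite(f"pics/{n}.png",cv2.resize(img[:,:,::-1],None,fx=s,fy=s,interpolation=cv2.INTER_CUBIC))
E
python3 - <<'E'
from h import *
s=ctrl.sense(); print(s["eef_pos"],s["ee_rot"],s["force"],s["grip_width"])
Z={"crest":31,"capacitor":37,"seat":54,"test_button_top":68,"spare_cap":0,"screwdriver":0,"solder_reel":0,"heat_sink":0,"pcb":0,"transformer":0,"cradle":0}
for n in ["top","side"]:
    p=ctrl.capture(n); save(n,p["img"],1.5)
    for q,z in Z.items():
        for r in ctrl.landmark_of(q,p)[:4]: print(n,q,round(r["score"],2),np.round(r["point"]),at_z(p,r["point"],z).round())
E
```

```text
pics
[177.30591166 493.87193769 230.72718758] [-2.38219288e-04  1.71517663e-01  9.85180826e-01 -6.12340822e-04] [ 0.00687652 -0.87330197 -0.37441174] 0.9998574517715252
top crest 0.8 [257. 164.] [614.  44.  31.]
top capacitor 0.68 [266. 202.] [482.  11.  37.]
top seat 0.7 [251. 161.] [621.  66.  54.]
top test_button_top 0.49 [147. 290.] [184. 410.  68.]
top test_button_top 0.46 [311. 260.] [ 288. -140.   68.]
top test_button_top 0.42 [179. 179.] [555. 308.  68.]
top spare_cap 0.57 [336. 139.] [ 712. -238.    0.]
top screwdriver 0.48 [187. 228.] [390. 290.   0.]
top solder_reel 0.61 [200. 131.] [735. 249.   0.]
top heat_sink 0.64 [244. 119.] [781.  94.   0.]
top transformer 0.82 [297. 115.] [796. -98.   0.]
top cradle 0.8 [261. 181.] [556.  30.   0.]
top cradle 0.5 [250. 160.] [634.  69.   0.]
side crest 0.63 [291. 189.] [613.  53.  31.]
side crest 0.59 [251. 133.] [550. 384.  31.]
side crest 0.4 [316. 158.] [724. 197.  31.]
side capacitor 0.15 [344. 186.] [757.  35.  37.]
side seat 0.73 [296. 178.] [629.  69.  54.]
side test_button_top 0.6 [169. 236.] [ 289. -125.   68.]
side test_button_top 0.46 [252. 136.] [539. 297.  68.]
side test_button_top 0.42 [136. 128.] [174. 413.  68.]
side spare_cap 0.8 [368. 271.] [ 728. -238.    0.]
side spare_cap 0.39 [209. 161.] [400. 283.   0.]
side screwdriver 0.54 [208. 162.] [396. 277.   0.]
side solder_reel 0.52 [316. 157.] [740. 248.   0.]
side heat_sink 0.89 [343. 186.] [777.  85.   0.]
side heat_sink 0.44 [296. 177.] [653. 151.   0.]
side pcb 0.86 [212. 320.] [ 368. -312.   -0.]
side transformer 0.7 [371. 227.] [789. -98.   0.]
side cradle 0.93 [270. 205.] [549.  31.   0.]
```

View pics/top.png

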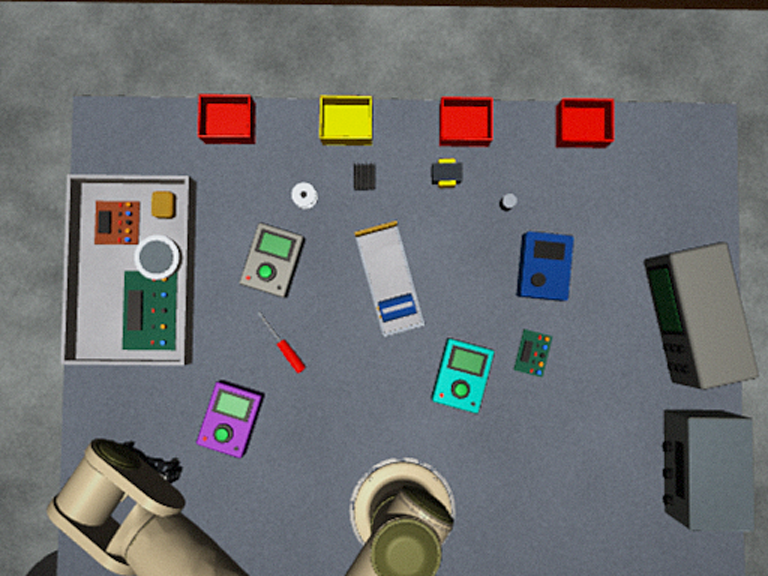

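View pics/side.png

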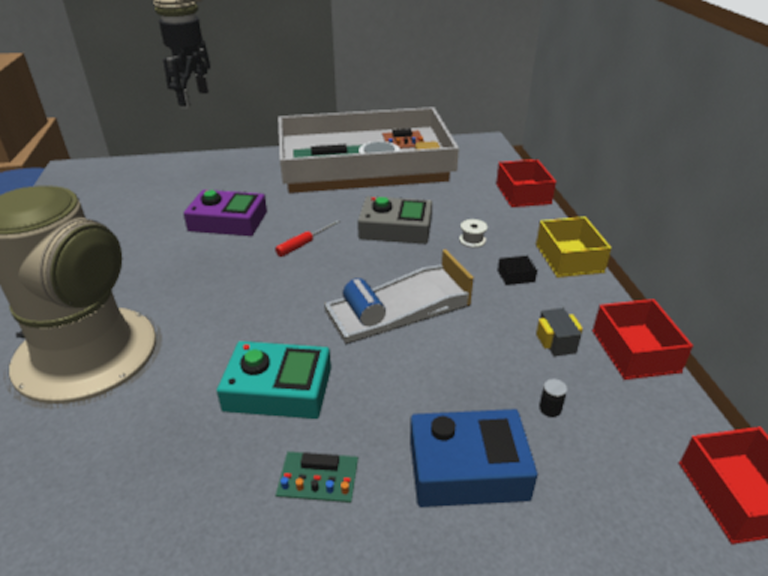

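The candidates for the button (pixels in the 1.5x top picture) are grey (265,271), purple (222,434), turquoise (460,389) and blue (538,280). The description picks the grey one, to the left of the cradle. The cradle's centre line runs from (405,330) to (377,228), about 15° yaw, with the capacitor low on it at (397,307). I'll move over there for a close wrist view.

Request:
send_rows(
  targets=[
    [0,-0.0376,-0.0389,0,0,0,0],
    [0,-0.0376,-0.0389,0,0,0,0],
    [0,-0.0376,-0.0389,0,0,0,0],
    [0,-0.0376,-0.0389,0,0,0,0],
    [0,-0.0376,-0.0389,0,0,0,0],
    [0,-0.0376,-0.0389,0,0,0,0],
    [0,-0.0376,-0.0389,0,0,0,0],
    [0,-0.0376,-0.0389,0,0,0,0],
    [0,-0.0376,-0.0389,0,0,0,0],
    [0,-0.0376,-0.0389,0,0,0,0],
  ],
)

```text
time_s: 2.45
eef_pos: [400.3, -0.9, 231.5]
ee_rot: [0.0, 0.172, 0.985, 0.0]
force: [0.9, 0.9, -0.1]
grip_width: 0.501
grip_force: 0.0
```

Request:
send_rows(
  targets=[
    [0,0,0,0,0,0,-0.0612],
    [0,0,0,0,0,0,-0.0612],
    [0,0,0,0,0,0,-0.0612],
    [0,0,0,0,0,0,-0.0612],
    [0,0,0,0,0,0,-0.0612],
    [0,0,0,0,0,0,-0.0612],
    [0,0,0,0,0,0,-0.0612],
    [0,0,0,0,0,0,-0.0612],
    [0,0,0,0,0,0,-0.0612],
    [0,0,0,0,0,0,-0.0612],
  ],
)

```text
time_s: 3.7
eef_pos: [399.9, 0.9, 231.4]
ee_rot: [0.0, -0.134, 0.991, -0.0]
force: [-0.8, 0.7, -0.2]
grip_width: 0.501
grip_force: 0.0
```

```bash
cat > look.py <<'E'
import sys
from h import *
s=ctrl.sense(); print(s["time_s"],np.round(s["eef_pos"],1),np.round(s["ee_rot"],4),np.round(s["force"],1),round(s["grip_width"],3),np.round(s["joints"],2))
p=ctrl.capture("wrist"); save(sys.argv[1],p["img"],1.5)
c,d=ray(p,(256,192)); print("cam",c.round(),d.round(2))
for q,z in {"crest":31,"capacitor":37,"seat":54,"test_button_top":68,"cradle":0}.items():
    for r in ctrl.landmark_of(q,p)[:3]: print(q,round(r["score"],2),np.round(r["point"]),at_z(p,r["point"],z).round(1))
E
python3 look.py w1
```

```text
3.7 [399.9   0.9 231.4] [ 1.000e-04 -1.342e-01  9.910e-01 -0.000e+00] [-0.8  0.7 -0.2] 0.501 [-0.29  0.03  1.84  0.    1.27 -2.13]
cam [322. -21. 373.] [ 0.3   0.09 -0.95]
crest 0.69 [254. 327.] [609.   56.4  31. ]
seat 0.7 [252. 353.] [628.8  59.   54. ]
test_button_top 0.9 [145.  10.] [ 288.8 -127.    68. ]
test_button_top 0.42 [479. 357.] [548.6 319.2  68. ]
cradle 0.82 [249. 274.] [553.  34.   0.]
```

View pics/w1.png

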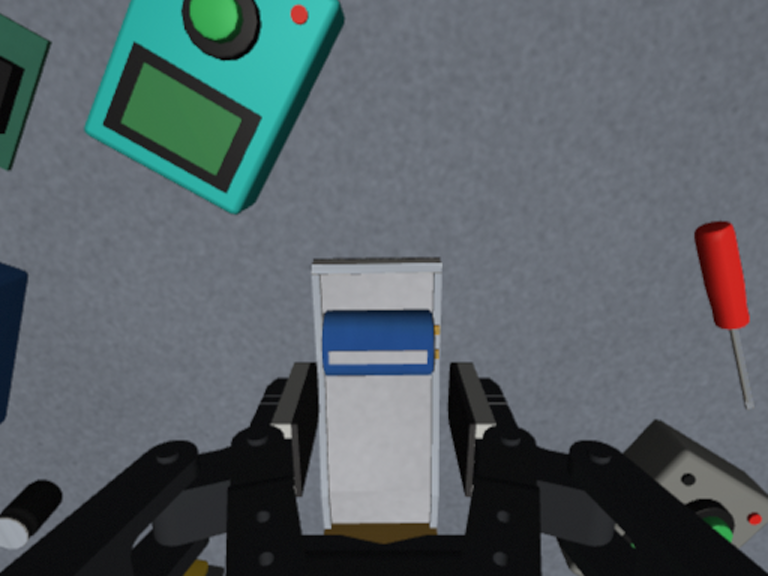

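The wrist view shows the loading lip at rows 258–270 with corners (313,260) and (441,258). The capacitor spans (323–434, 310–375), the brass stop is near row 528, and the grey tester with its green button is at lower right (715,527). Turquoise is at the top left.

```bash
python3 - <<'E'
from h import *
p=ctrl.capture("wrist")
f=lambda u,v,z:at_z(p,(u/1.5,v/1.5),z).round(1)
print("lip",f(313,260,18),f(441,258,18))
print("lip inner",f(322,272,18),f(434,272,18))
print("cap L,R",f(323,343,37),f(434,343,37))
# cap centre: fit tangent angles
for col in (330,378,428):
    c,d1=ray(p,(col/1.5,311/1.5)); _,d2=ray(p,(col/1.5,375/1.5))
    d=d1/np.linalg.norm(d1)+d2/np.linalg.norm(d2); print(col,(c+d*(37-c[2])/d[2]).round(1))
print("button",f(715,531,68))
print("stop top", f(325,528,66), f(437,526,66))
E
```

```text
lip [427.7 -47.5  18. ] [400.6  45.6  18. ]
lip inner [435.1 -38.8  18. ] [412.5  43.8  18. ]
cap L,R [483.7 -24.4  37. ] [461.4  56.9  37. ]
330 [482.1 -19.3  37. ]
378 [472.5  15.9  37. ]
428 [462.4  52.5  37. ]
button [545.9 313.5  68. ]
stop top [627.  14.  66.] [601.4  99.7  66. ]
```

Request:
send_rows(
  targets=[
    [0,-0.0155,-0.0028,0,0,0,0],
    [0,-0.0155,-0.0027,0,0,0,0],
    [0,0,0,0.04,0,0,0],
    [0,0,0,0.04,0,0,0],
    [0,0,0,0.04,0,0,0],
    [0,0,0,0.035,0,0,0],
    [0,0,0,0.025,0,0,0],
    [0,0,0,0.017,0,0,0],
    [0,0,0,0.012,0,0,0],
    [0,0,0,0,0,0,0],
  ],
)

```text
time_s: 5.3
eef_pos: [431.0, 3.9, 21.9]
ee_rot: [-0.001, -0.133, 0.991, 0.0]
force: [-0.5, 0.2, -0.2]
grip_width: 0.501
grip_force: 0.0
```

```bash
python3 look.py w2; python3 - <<'E'
from h import *
p=ctrl.capture("side"); save("s2",p["img"][90:260,180:380],4)
E
```

```text
5.3 [431.    3.9  21.9] [-5.000e-04 -1.331e-01  9.911e-01  2.000e-04] [-0.5  0.2 -0.2] 0.501 [-0.26  0.43  1.99  0.    0.72 -2.1 ]
cam [353. -18. 164.] [ 0.3   0.08 -0.95]
capacitor 0.57 [259. 348.] [471.4  15.9  37. ]
```

View pics/w2.png

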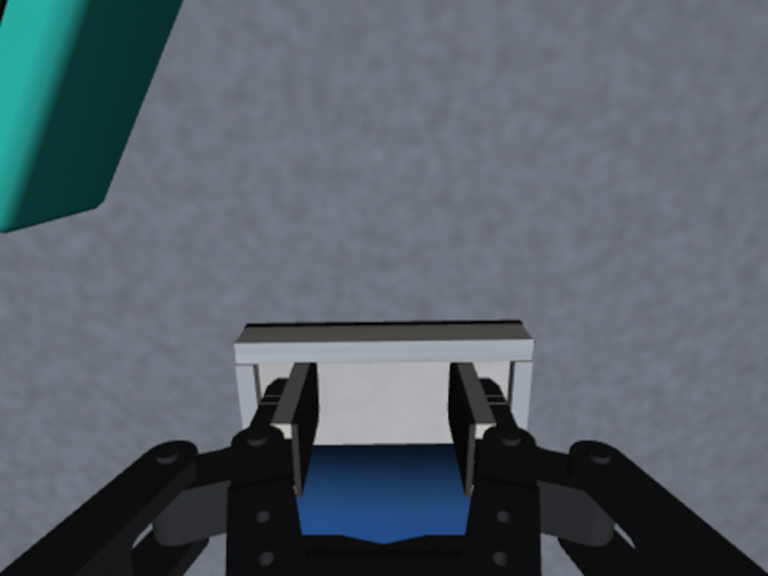

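View pics/s2.png

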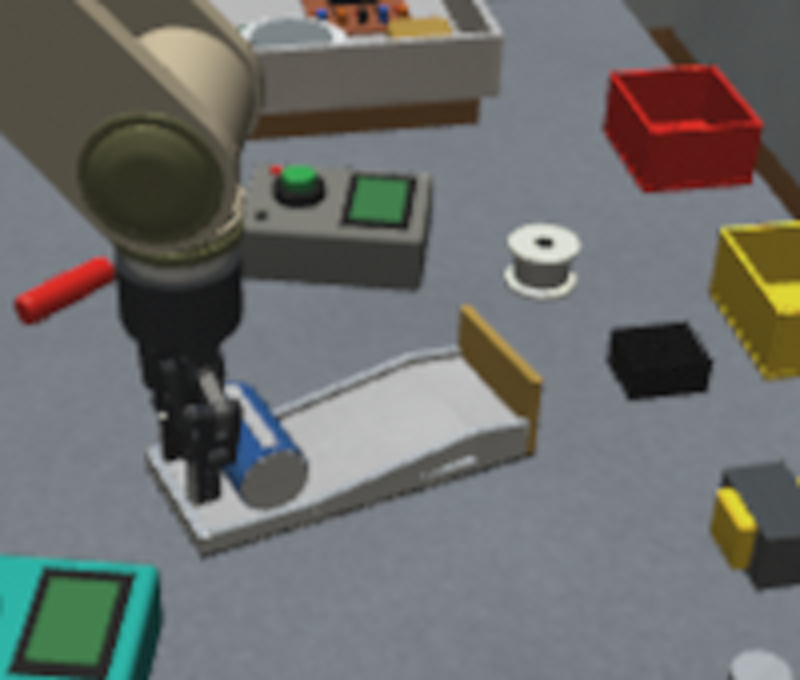

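The fingers stand between the lip (row 350) and the capacitor (row 445), evenly inside the rails. The side crop confirms the grey tester with its green button. Starting the slow push.

Request:
send_rows(
  targets=[
    [0,-0.004,0,0,0,0,0],
    [0,-0.004,0,0,0,0,0],
    [0,-0.004,0,0,0,0,0],
    [0,-0.004,0,0,0,0,0],
    [0,-0.004,0,0,0,0,0],
    [0,-0.004,0,0,0,0,0],
    [0,-0.004,0,0,0,0,0],
    [0,-0.004,0,-0.0006,0,0,0],
    [0,-0.004,0,-0.0006,0,0,0],
    [0,-0.004,0,-0.0006,0,0,0],
  ],
)

```text
time_s: 6.9
eef_pos: [470.0, 14.4, 24.1]
ee_rot: [-0.0, -0.133, 0.991, 0.0]
force: [-2.0, -1.2, -0.0]
grip_width: 0.5
grip_force: 0.8
```

```bash
cat > st.py <<'E'
from h import *
a=np.radians(15.6)
def cf(X): d=np.array(X)[:2]-[551.5,37.2]; return np.round([d@[np.cos(a),np.sin(a)],d@[-np.sin(a),np.cos(a)]],1)
s=ctrl.sense(); print("tcp_c",cf(s["eef_pos"]),s["eef_pos"][2],"F",np.round(s["force"],2))
for n in("wrist","side","top"):
    p=ctrl.capture(n)
    for r in ctrl.landmark_of("capacitor",p)[:1]:
        for z in (37,45,54): print(n,round(r["score"],2),np.round(r["point"]),z,cf(at_z(p,r["point"],z)))
E
python3 st.py
```

```text
tcp_c [-84.6  -0. ] 24.14380766679756 F [-2.   -1.24 -0.  ]
side 0.72 [315. 160.] 37 [196.6  93.6]
side 0.72 [315. 160.] 45 [189.5  83.1]
side 0.72 [315. 160.] 54 [181.4  71.2]
top 0.51 [262. 194.] 37 [-44.1   1.8]
top 0.51 [262. 194.] 45 [-44.4   2. ]
top 0.51 [262. 194.] 54 [-44.7   2.2]
```

Request:
send_rows(
  targets=[
    [0,-0.004,0,-0.0006,0,0,0],
    [0,-0.004,0,-0.0006,0,0,0],
    [0,-0.004,0,-0.0006,0,0,0],
    [0,-0.004,0,-0.0006,0,0,0],
    [0,-0.004,0,-0.0006,0,0,0],
    [0,-0.004,0,-0.0006,0,0,0],
    [0,-0.004,0,-0.0006,0,0,0],
    [0,-0.004,0,-0.0006,0,0,0],
    [0,-0.004,0,-0.0006,0,0,0],
    [0,-0.004,0,-0.0006,0,0,0],
  ],
)

```text
time_s: 8.45
eef_pos: [508.6, 25.0, 30.1]
ee_rot: [-0.0, -0.133, 0.991, 0.0]
force: [-2.1, -1.1, 0.6]
grip_width: 0.497
grip_force: 0.8
```

Request:
send_rows(
  targets=[
    [0,-0.004,0,-0.0006,0,0,0],
    [0,-0.004,0,-0.0006,0,0,0],
    [0,-0.004,0,-0.0006,0,0,0],
    [0,-0.004,0,-0.0006,0,0,0],
    [0,-0.004,0,-0.0006,0,0,0],
    [0,-0.004,0,-0.0006,0,0,0],
    [0,-0.004,0,-0.0006,0,0,0],
    [0,-0.004,0,-0.0006,0,0,0],
    [0,-0.004,0,-0.0006,0,0,0],
    [0,-0.004,0,-0.0006,0,0,0],
  ],
)

```text
time_s: 9.7
eef_pos: [547.2, 35.5, 36.1]
ee_rot: [-0.0, -0.133, 0.991, 0.0]
force: [-1.0, -1.0, 1.1]
grip_width: 0.501
grip_force: 0.8
```

```bash
python3 st.py;  python3 - <<'E'
from h import *
p=ctrl.capture("side"); save("s3",p["img"][90:260,180:380],4)
E
```

```text
tcp_c [-4.6 -0.4] 36.124468850637264 F [-0.97 -0.96  1.08]
wrist 0.95 [259. 335.] 37 [42.1  0.6]
wrist 0.95 [259. 335.] 45 [34.9  0.5]
wrist 0.95 [259. 335.] 54 [26.8  0.4]
side 0.58 [283. 188.] 37 [40.7  4. ]
side 0.58 [283. 188.] 45 [35.4 -5.4]
side 0.58 [283. 188.] 54 [ 29.5 -16. ]
```

View pics/s3.png

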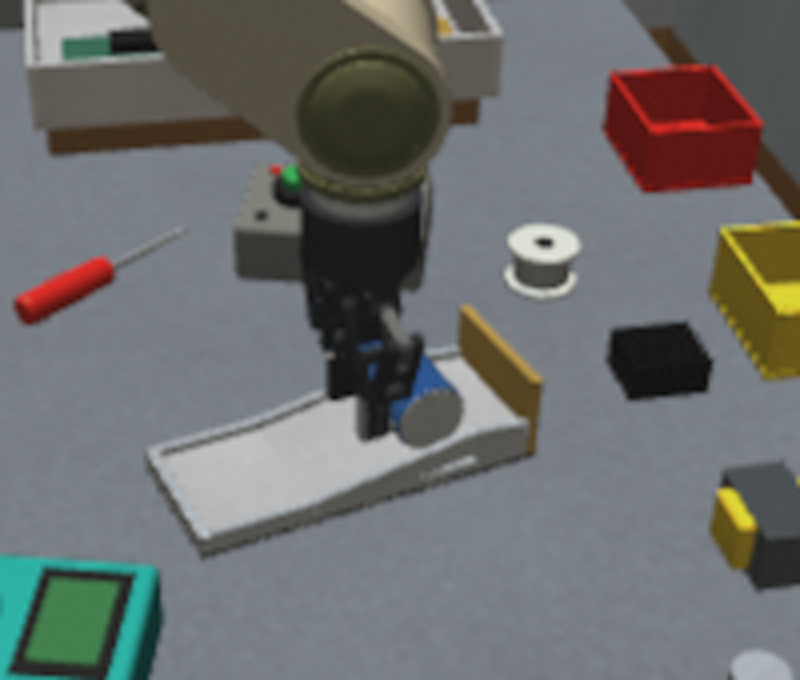

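The capacitor (crop 425,400) is straight and still touching the fingers, nearing the crest. Continuing over the crest.

Request:
send_rows(
  targets=[
    [0,-0.004,0,-0.0006,0,0,0],
    [0,-0.004,0,-0.0006,0,0,0],
    [0,-0.004,0,-0.0004,0,0,0],
    [0,-0.004,0,-0.0002,0,0,0],
    [0,-0.004,0,0,0,0,0],
    [0,-0.003,0,0,0,0,0],
    [0,-0.003,0,0,0,0,0],
    [0,-0.003,0,0,0,0,0],
    [0,-0.003,0,0,0,0,0],
    [0,-0.003,0,0,0,0,0],
  ],
)

```text
time_s: 11.3
eef_pos: [581.0, 44.8, 37.9]
ee_rot: [0.0, -0.133, 0.991, -0.0]
force: [-0.3, -0.5, -0.3]
grip_width: 0.5
grip_force: 0.0
```

```bash
python3 st.py;  python3 - <<'E'
from h import *
p=ctrl.capture("side"); save("s4",p["img"][90:260,180:380],4)
E
```

```text
tcp_c [30.4 -0.6] 37.90594810402089 F [-0.3  -0.52 -0.26]
wrist 0.65 [261. 353.] 37 [91.5  1.3]
wrist 0.65 [261. 353.] 45 [83.6  1.2]
wrist 0.65 [261. 353.] 54 [74.7  1.1]
side 0.61 [294. 183.] 37 [81.6 12.5]
side 0.61 [294. 183.] 45 [75.8  3. ]
side 0.61 [294. 183.] 54 [69.3 -7.7]
```

View pics/s4.png

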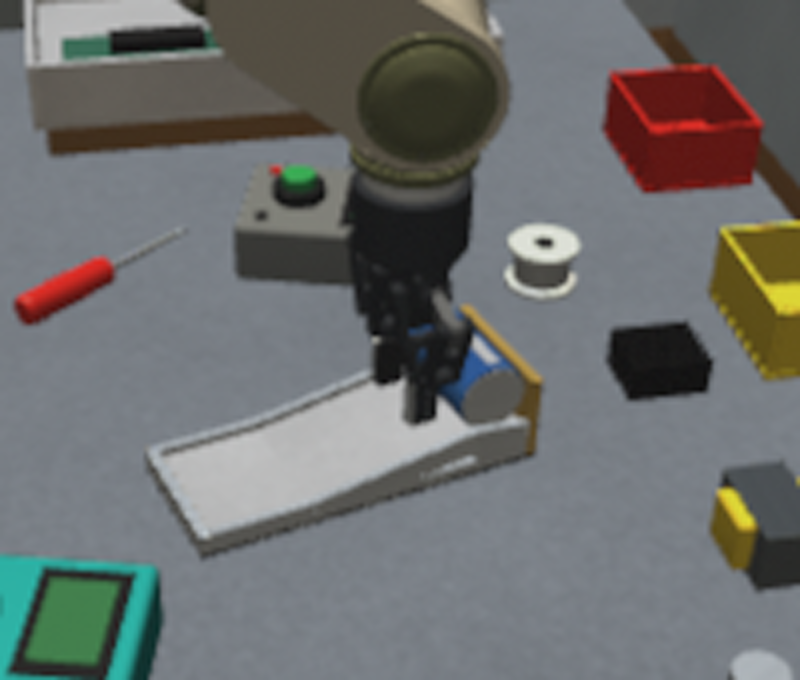

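The capacitor sits against the brass stop (crop 490,385) with the fingers clear, zero grip force. I'll back off, rise, shut the fingers and go to the grey tester.

Request:
send_rows(
  targets=[
    [0,0.0075,0,0,0,0,0],
    [0,0.0075,0,0,0,0,0],
    [0,0,0,-0.018,0,0,0],
    [0,0,0,-0.018,0,0,0],
    [0,0,0,-0.018,0,0,0],
    [0,0,0,-0.018,0,0,0],
    [0,0,0,-0.018,0,0,0],
    [0,0,0,-0.018,0,0,0],
    [0,0,0,-0.018,0,0,0],
    [0,0,0,-0.018,0,0,0],
  ],
)

```text
time_s: 12.9
eef_pos: [566.3, 40.7, 184.0]
ee_rot: [0.001, -0.133, 0.991, -0.0]
force: [0.7, -0.2, 0.4]
grip_width: 0.496
grip_force: 0.0
```

Request:
send_rows(
  targets=[
    [1,0.0015,0.0273,0,0,0,0],
    [1,0.0015,0.0273,0,0,0,0],
    [1,0.0015,0.0273,0,0,0,0],
    [1,0.0015,0.0273,0,0,0,0],
    [1,0.0015,0.0273,0,0,0,0],
    [1,0.0015,0.0273,0,0,0,0],
    [1,0.0015,0.0273,0,0,0,0],
    [1,0.0015,0.0273,0,0,0,0],
    [1,0.0015,0.0273,0,0,0,0],
    [1,0.0015,0.0273,0,0,0,0],
  ],
)

```text
time_s: 14.15
eef_pos: [479.5, 301.0, 183.4]
ee_rot: [0.001, -0.133, 0.991, 0.0]
force: [0.6, 0.6, 0.1]
grip_width: -0.002
grip_force: 0.0
```

```bash
python3 look.py w3; python3 st.py; python3 - <<'E'
from h import *
for n in("wrist","top"):
    p=ctrl.capture(n); hsv=cv2.cvtColor(p["img"],cv2.COLOR_RGB2HSV)
    m=cv2.inRange(hsv,(50,150,90),(75,255,255))
    k,_,st,ce=cv2.connectedComponentsWithStats(m)
    for i in range(1,k):
        if st[i,4]>20: print(n,st[i],ce[i].round(1),at_z(p,ce[i],68).round(1))
E
```

```text
14.15 [479.5 301.  183.4] [ 8.000e-04 -1.332e-01  9.911e-01  2.000e-04] [0.6 0.6 0.1] -0.002 [ 0.35  0.44  1.44 -0.    1.26 -1.48]
cam [402. 279. 325.] [ 0.3   0.09 -0.95]
seat 0.62 [ 36. 351.] [720.5 125.8  54. ]
tcp_c [  1.7 271.8] 182.44717713483993 F [-0.23  0.32  0.43]
side 0.65 [295. 180.] 37 [91.3 25. ]
side 0.65 [295. 180.] 45 [85.4 15.3]
side 0.65 [295. 180.] 54 [78.8  4.4]
top 0.56 [254. 158.] 37 [84.3 -6.5]
top 0.56 [254. 158.] 45 [83.3 -6.3]
top 0.56 [254. 158.] 54 [82.2 -6.1]
top [175 177   6   6  24] [177.9 179.2] [555.9 312.9  68. ]
top [303 256   9   8  55] [307.  259.4] [ 288.8 -126.9   68. ]
top [144 286   8   8  50] [147.4 289.3] [185.2 408.5  68. ]
```

View pics/w3.png

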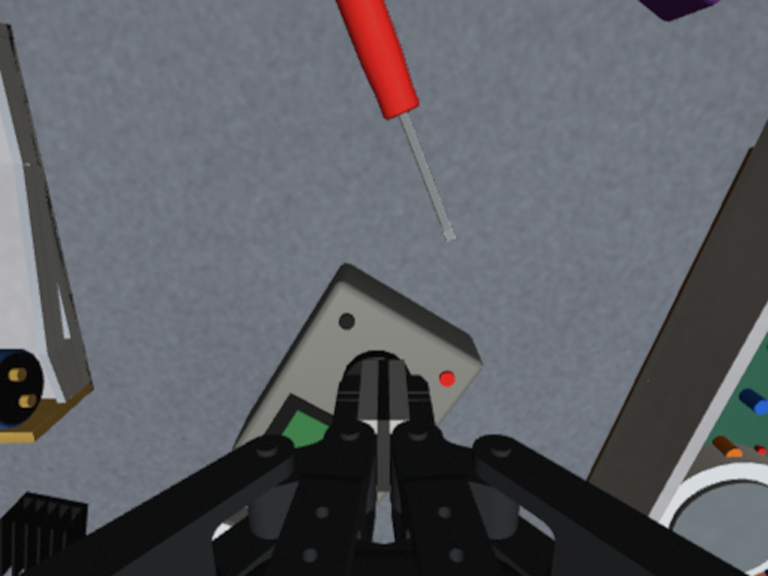

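The grey tester is centred; its button hides behind the fingers at about (380,385). I'll move the tool 60 mm onward to uncover it.

Request:
send_rows(
  targets=[
    [1,-0.02,0,0,0,0,0],
    [1,-0.02,0,0,0,0,0],
    [1,-0.02,0,0,0,0,0],
    [1,-0.02,0,0,0,0,0],
    [1,0,0,0,0,0,0],
    [1,0,0,0,0,0,0],
    [1,0,0,0,0,0,0],
    [1,0,0,0,0,0,0],
    [1,0,0,0,0,0,0],
    [1,0,0,0,0,0,0],
  ],
)

```text
time_s: 16.1
eef_pos: [556.8, 321.2, 182.0]
ee_rot: [0.0, -0.133, 0.991, -0.0]
force: [0.4, -0.4, -0.6]
grip_width: -0.001
grip_force: 0.0
```

```bash
python3 look.py w4; python3 - <<'E'
from h import *
s=ctrl.sense();print(s["eef_pos"],s["ee_rot"])
p=ctrl.capture("wrist"); hsv=cv2.cvtColor(p["img"],cv2.COLOR_RGB2HSV)
m=cv2.inRange(hsv,(50,120,60),(75,255,255))
k,_,st,ce=cv2.connectedComponentsWithStats(m)
for i in range(1,k):
    if st[i,4]>50: print(st[i],ce[i].round(1),at_z(p,ce[i],68).round(1))
E
```

```text
16.1 [556.8 321.2 182. ] [ 0.     -0.1332  0.9911 -0.    ] [ 0.4 -0.4 -0.6] -0.001 [ 0.34  0.61  1.17 -0.    1.35 -1.5 ]
cam [479. 299. 324.] [ 0.3   0.08 -0.95]
test_button_top 0.72 [252. 177.] [548.6 315.4  68. ]
[556.84669894 321.23217009 181.8900143 ] [ 1.01749009e-06 -1.33198235e-01  9.91089416e-01  2.93865912e-06]
[235 162  33  34 878] [251.3 178.2] [549.9 314.9  68. ]
[ 174  197   81   62 2543] [212.  228.5] [602.7 293.9  68. ]
```

View pics/w4.png

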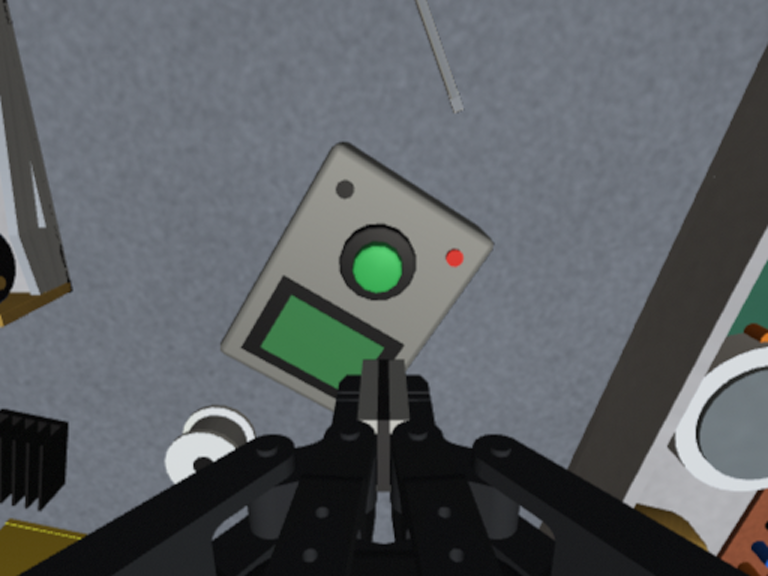

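The green button on the grey box shows clearly at (377,267) and works out to (549.5, 315, 68).

Request:
send_rows(
  targets=[
    [1,0.0087,-0.004,0,0,0,0],
    [1,0,0,0.012,0,0,0],
    [1,0,0,0.015,0,0,0],
    [1,0,0,0.015,0,0,0],
    [1,0,0,0.015,0,0,0],
    [1,0,0,0.015,0,0,0],
    [1,0,0,0.015,0,0,0],
    [1,0,0,0.013,0,0,0],
    [1,0,0,0.008,0,0,0],
    [1,0,0,0,0,0,0],
  ],
)

```text
time_s: 17.7
eef_pos: [549.4, 315.0, 73.4]
ee_rot: [-0.0, -0.133, 0.991, -0.0]
force: [-0.2, -0.1, 0.3]
grip_width: 0.0
grip_force: 0.0
```

```bash
python3 - <<'E'
from h import *
s=ctrl.sense(); print(s["eef_pos"],s["force"])
p=ctrl.capture("side")
r=ctrl.landmark_of("capacitor",p)[:2]; print([(x["score"],x["point"]) for x in r])
from math import *
# expected pixel of seat
a=radians(15.6); print(proj(p,[551.5+75*cos(a),37.2+75*sin(a),54]))
E
```

```text
[549.36152892 315.01827299  73.40497004] [-0.19279076 -0.1308497   0.32405085]
[(0.61, [296.5, 183.1])]
[294.96333259 181.09154137]
```

Request:
send_rows(
  targets=[
    [1,0,0,0.004,0,0,0],
    [1,0,0,0.002,0,0,0],
    [1,0,0,0.002,0,0,0],
    [1,0,0,0.001,0,0,0],
    [1,0,0,0.001,0,0,0],
    [1,0,0,0.001,0,0,0],
    [1,0,0,0.0005,0,0,0],
    [1,0,0,0,0,0,0],
    [1,0,0,0,0,0,0],
    [1,0,0,0,0,0,0],
  ],
)

```text
time_s: 19.05
eef_pos: [550.2, 315.3, 65.7]
ee_rot: [0.001, -0.133, 0.991, 0.0]
force: [-7.2, -3.3, 24.8]
grip_width: -0.001
grip_force: 12.3
```

The force is high (25 N) while the tool stands at 65.7 mm, so I'll look before going on.

```bash
python3 - <<'E'
from h import *
s=ctrl.sense(); print(s["eef_pos"],s["force"],s["wrist_torque"])
p=ctrl.capture("side")
u,v=proj(p,[549.5,315,68]).astype(int); print(u,v)
save("s5",p["img"][v-35:v+25,u-40:u+40],9)
E
```

```text
[550.18731336 315.3227554   65.73106731] [-7.18015696 -3.26588626 24.79852585] [-0.50013063  1.23404775 -0.03970242]
254 133
```

View pics/s5.png

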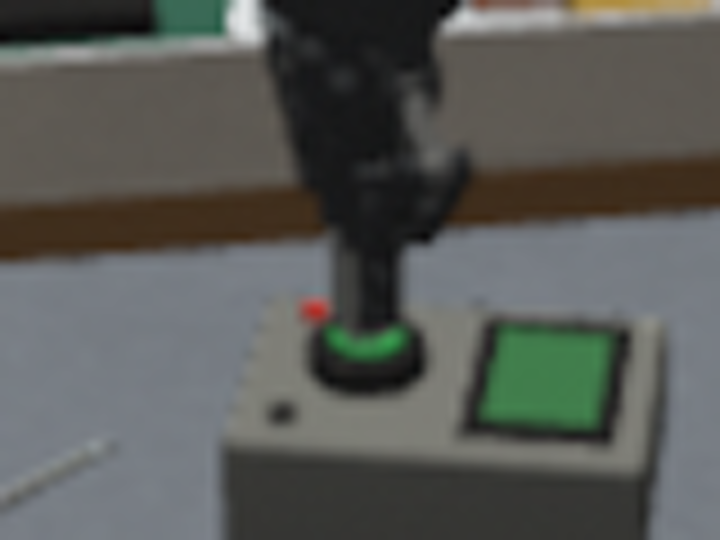

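The green cap is flush in the ring under the fingers, so it looks pressed home. I'll ease up a little to read force against height and check.

Request:
send_rows(
  targets=[
    [1,0,0,-0.001,0,0,0],
    [1,0,0,-0.001,0,0,0],
    [1,0,0,-0.0005,0,0,0],
    [1,0,0,0,0,0,0],
    [1,0,0,0,0,0,0],
    [1,0,0,0,0,0,0],
    [1,0,0,0,0,0,0],
    [1,0,0,0,0,0,0],
    [1,0,0,0,0,0,0],
    [1,0,0,0,0,0,0],
  ],
)

```text
time_s: 20.35
eef_pos: [550.0, 315.3, 66.0]
ee_rot: [0.001, -0.133, 0.991, 0.0]
force: [0.0, 0.5, 8.0]
grip_width: -0.001
grip_force: 4.4
```

Request:
send_rows(
  targets=[
    [1,0,0,-0.001,0,0,0],
    [1,0,0,-0.001,0,0,0],
    [1,0,0,0,0,0,0],
    [1,0,0,0,0,0,0],
    [1,0,0,0,0,0,0],
    [1,0,0,0,0,0,0],
    [1,0,0,0,0,0,0],
    [1,0,0,0,0,0,0],
    [1,0,0,0,0,0,0],
    [1,0,0,0,0,0,0],
  ],
)

```text
time_s: 21.6
eef_pos: [549.5, 315.1, 66.9]
ee_rot: [0.0, -0.133, 0.991, -0.0]
force: [3.6, 1.1, 4.4]
grip_width: -0.001
grip_force: 2.2
```

Request:
send_rows(
  targets=[
    [1,0,0,-0.001,0,0,0],
    [1,0,0,-0.001,0,0,0],
    [1,0,0,0,0,0,0],
    [1,0,0,0,0,0,0],
    [1,0,0,0,0,0,0],
    [1,0,0,0,0,0,0],
    [1,0,0,0,0,0,0],
    [1,0,0,0,0,0,0],
    [1,0,0,0,0,0,0],
    [1,0,0,0,0,0,0],
  ],
)

```text
time_s: 22.85
eef_pos: [549.4, 315.0, 68.8]
ee_rot: [-0.0, -0.133, 0.991, -0.0]
force: [0.4, 0.5, 3.1]
grip_width: -0.002
grip_force: 1.6
```

The profile is a hard stop near 66 mm, then a spring: 4.4 N at 66.9 mm and 3.1 N at 68.8 mm. That matches the button's 5 N at full travel, so it was fully down. Lifting clear.

Request:
send_rows(
  targets=[
    [1,0,0,-0.004,0,0,0],
    [1,0,0,-0.008,0,0,0],
    [1,0,0,-0.015,0,0,0],
    [1,0,0,-0.02,0,0,0],
    [1,0,0,-0.02,0,0,0],
    [1,0,0,-0.02,0,0,0],
    [1,0,0,-0.02,0,0,0],
    [1,0,0,0,0,0,0],
    [1,0,0,0,0,0,0],
    [1,0,0,0,0,0,0],
  ],
)

```text
time_s: 24.1
eef_pos: [549.1, 314.9, 175.0]
ee_rot: [-0.001, -0.133, 0.991, -0.0]
force: [-0.5, 0.3, 0.4]
grip_width: 0.0
grip_force: 0.0
```

```bash
python3 - <<'E'
from h import *
s=ctrl.sense(); print(s["eef_pos"],s["force"])
p=ctrl.capture("side"); save("s6",p["img"][90:240,180:380],4)
E
```

```text
[549.14645024 314.92260954 174.95848901] [-0.54099628  0.29578697  0.3845358 ]
```

View pics/s6.png

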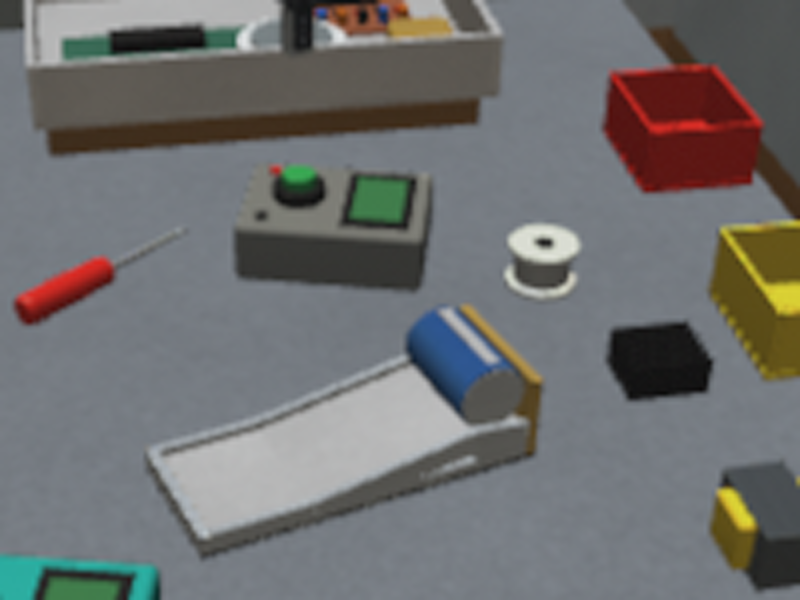

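The capacitor lies straight against the brass stop (crop 465,360), the button has sprung back (298,178), and nothing else has moved. Handing in.

```bash
python3 -c "
from rig import ctrl
print(ctrl.finish_job())"
```

```text
the job is handed in; nothing more can be done
None
```

The capacitor is seated against the brass stop, the green button was pressed fully down and has sprung back, and I handed the job in at about 24 s; the hand-in gave no verdict.

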